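Lever up the lead stand and slide the filter plate under it

TASK

Press the pry bar's handle down until the spring clip snaps over its end, so that the heavy lead stand stays levered up by itself when you let go. Then slide the copper filter plate in under the raised stand from its front, square to it, until the plate's grip bar comes up against the stand. Leave the bar clipped down, the stand in its place and the other things on the shelf where they lie.

Things in the scene. Friction and masses are not known exactly. Their poses are not given: they have to be found in the camera images.
- rail: Fixed rail unit; never moves in an episode. Origin on the shelf right under the fulcrum's axis; z up, +y along the rail from fulcrum to stand, -y from fulcrum to bar handle and clip; -x is the front (robot's side). Aluminium strip 44 mm wide, 4 thick, y = -185 to +30 mm. A fixed strip 8 mm high at y = 207 to 217 mm keeps the stand from sliding back.
- fulcrum (a point): Axis of the fixed fulcrum, a steel roller 16 mm thick along x, 20 mm above the shelf, over which the pry bar rocks. Two cheeks, 46 mm high, outer faces at x = +-21 mm, y = +-15 mm, guide the bar. Axes as the rail's.
- stand: Loose heavy lead-filled grey stand (about 3 kg, varies), flat at the start. Origin: centre of its underside, at y = 140 mm in the rail's frame; axes as the rail's. Block 110 mm in x, 130 in y, 45 high; a steel column with cross bar at x = 22, y = 15 mm reaches 121 mm high. With the bar clipped down it stays tipped by about 0.15 rad about its far +y lower edge.
- stand_edge (a point): Middle of the lower -y edge of the stand's overhang, 16 mm above the shelf at the start. The overhang is 20 mm wide (stand y = -85 to -65 mm); the bar's tip lies under it and lifts it about 20 mm.
- stand_front (a point): Lower edge of the stand's front (-x) face, on the stand's middle (stand x = -55, y = 0). With the stand levered up the gap under this face is about 19 mm high at stand y = -65 mm and tapers to nothing at y = +65 mm: the plate goes in here, towards +x.
- bar_pad (a point): Where to press: top face, middle line, of the handle of the loose steel pry bar, 95 mm along the bar from the fulcrum. In the rail's frame it starts near y = -83, z = 69 mm, the handle sloping up 0.37 rad; pressed down it swings to y = -95, z = 36 mm when level (10 to 25 N). About 6 mm farther (z = 30 mm) makes sure of the clip. Axes: the rail's at the start, turning with the bar.
- bar_end (a point): Middle of the upper edge of the bar's handle end, 138 mm along the bar from the fulcrum; 85 mm high at the start, 37 mm when caught under the clip. The bar is 210 mm long, 8 mm thick, 26 mm wide; its handle, the last 63 mm, is 36 mm wide.
- clip (a joint): Chrome spring clip beyond the bar's handle end, 30 mm wide, its nose sloping above, flat below (underside 37, top 64 mm above the shelf), leaning to y = -130 mm in the rail's frame. Value: how far it is pushed back along -y, 0 to 0.016 m; 0 = sprung forward. The bar's end pushes it back coming down; it springs forward over the bar once the end is below the nose.
- plate_grip (a point): Centre, half-way up (11 mm), of the grip bar of the loose copper filter plate (0.25 kg), lying flat in front of the stand. Grip bar 10 (x) by 56 (y) by 22 mm high; the plate, 4 mm thick, 56 wide, reaches to 75 mm in +x from this point; x points to its free edge, z up. Take the bar across its ends or push it. Fully in: x = -60 mm in the stand's frame; best at y = 112 mm in the rail's.
- holder: Bystander: grey magnetic marker holder, 100 x 40 x 41 mm, origin at the centre of its underside.
- arrow: Bystander: flat yellow acrylic arrow marker, about 100 x 50 x 8 mm, origin on its underside near the middle.
- grid: Bystander: brass resolution grid plate, 86 x 86 x 4 mm, origin at the centre of its underside.
- dish: Bystander: stainless kidney dish, about 178 x 80 x 35 mm, origin at the middle of its underside.
Mind the look-alikes: they are no part of the job. Leave any purple look-alike of the part that bears bar_pad alone.

How it is judged (in metres and radians):
On the way:
1. the bar is caught under the clip and holds the stand up with the fingers touching nothing (z of bar_end in the frame of rail below 0.042 m and value of joint clip below 0.004 m and angle between stand's own z axis and vertical above 0.1 rad and contact force between the fingers and anything else below 0.5 N), for 0.3 s.
At the end, for the whole second after the job is handed in: The bar's end is still caught under the clip (clip sprung forward within 4 mm) and the stand still tipped up by more than 0.10 rad and at rest; the plate lies flat on the shelf under the stand, square to it within 0.15 rad, its grip bar within 9 mm of the stand's front face; all released (z of bar_end in the frame of rail below 0.042 m and value of joint clip below 0.004 m and angle between stand's own z axis and vertical above 0.1 rad and x of plate_grip in the frame of stand above -0.069 m and y of plate_grip in the frame of stand between -0.06 and 0.05 m and angle between the x axis of plate_grip and the x axis of stand, either way round below 0.15 rad and angle between plate_grip's own z axis and vertical below 0.08 rad and height (world z) of plate_grip below 0.016 m and linear speed of stand below 0.01 m/s); the robot touches nothing.
It fails at once if the stand is shoved out of its place (more than 25 mm) (distance of stand from where it was at the start of the episode above 0.025 m).
It fails at once if a bystander is moved more than 20 mm (distance of any of holder, arrow, grid, dish from where it was at the start of the episode above 0.02 m).
It also fails if it takes over 45 s, if anything falls off the work surface, if the arm or the gripper's body presses on something with over 40 N, if the wrist force passes 120 N, or if a joint passes its speed limit or range.

ROBOT

A 7-joint arm with a two-finger parallel gripper is mounted at the origin on the work surface. World frame = base frame: x ahead of the robot, y to its left, z up, the work surface at z = 0. Lengths are in m, angles in degrees, forces in N, time in s.
With the tool pointing down it reaches from about 0.35 to 0.775 m from the base axis. Payload 3.1 kg.
Tool frame: the origin (TCP) lies on the centre line of the jaws, within the pads' length; the fingertips stand 17 mm ahead of it and the grasp point (between the pads) lies 2 mm behind it (robot.tip_reach is the distance from the TCP to the fingertips, in m); z points along the fingers, y is the line along which they close (so a half turn about z gives the same grasp; the last joint's range is limited). The gripper opens to 85 mm and grips with 20 to 120 N. Pads are 22 mm wide; open, the fingers measure 114 mm over their backs; the gripper's body (76 mm by 85 mm) begins 54 mm behind the grasp point. The pads swing forward as they close: fully open they stand 13 mm farther back than shut.
Start: joints at [-79.452, 17.813, 0.802, 86.603, -0.252, 75.585, -1.558], TCP at [0.123, 0.536, 0.216] pointing down, gripper open.
Joint ranges: [-154.91, 154.91], [-16.99, 109.72], [-72.82, 74.43], [7.12, 147.25], [-82.49, 262.49], [11.32, 116.49], [-174.64, 174.64]. Speed limits (degrees/s): [159.86, 159.86, 180, 180, 180, 180, 180].

INTERFACE

Orientations are given as [roll, pitch, yaw] about the fixed x, y, z axes, in that order (R = Rz(yaw) Ry(pitch) Rx(roll)).
In Python, from station import robot, fingers, vision, workorder, recognise gives the robot as it stands. Calls block until the motion is done:
- robot.move_to(position, orientation): joint-space move of the TCP to a pose.
- robot.line_to(position, orientation=None, velocity=0.15, f_stop=None): straight line of the TCP; orientation=None keeps the orientation; velocity is the mean speed in m/s. With f_stop (N) it stops when the force on the tool has changed by that much, and returns True; else False.
- robot.move_j(angles): joint-space move.
- fingers.gripper_to(opening, force=None): opening from 0.0 (shut) to 1.0 (fully open); force is the grip in N (None keeps the last); returns when the fingers have stopped.
- robot.pause(seconds).
- robot.inverse_kinematics(position, orientation): joint angles nearest the present ones, or None.
- vision.grab_frame(name): name is "scene" or "side" or "wrist"; returns the picture (384x512x3 uint8, red, green, blue); there is no depth.
- vision.calibration(name): a dict with "mtx" (3x3 intrinsics, pixels), "extrinsics" (4x4, takes a point from world to camera coordinates); the wrist camera has in their place "T_tool_cam" (4x4, takes a point from camera to tool coordinates, whose origin is the TCP and whose axes are the flange's). Camera axes: x right, y up, looking along -z (the intrinsics and any distortion apply to the point x, -y, -z); pixel columns grow to the right and rows downward; lengths in m; the calibration is good to about 2 mm. A picture is of the moment at which its call begins: read the wrist's pose just before it. calibration takes no time and is no camera call.
A pose or a line that the arm cannot do raises robot.PlanningError and nothing moves.
- workorder.close_job(): hands the job in; it is judged then, once.
Trained networks look in the newest picture that a camera, given by its name, has taken for a name from the list of things; names that differ only in an ending like _2 or _b are one class to them, and where a whole thing is asked for, a point or a joint stands for the part that bears it (a point fixed in the world has none). Each returns a list of dicts, best first, with "p" (0 to 1); they miss things now and then, are a little off and sometimes report something else, mostly with a low value. They report only what shows in the picture. A call takes as long as a camera call. They do not tell look-alikes from the thing itself.
- recognise(label, camera): "rect" ([centre column, centre row, width, height] in pixels, round what is visible of it).
Readings, each from a call of its own:
- robot.current_time_s(): time.
- robot.current_joint_positions(): joint angles.
- robot.current_dq(): joint speeds.
- robot.current_joint_torque(): joint torques, N m.
- robot.current_tool_pos(): TCP position.
- robot.current_eef_rot(): TCP orientation.
- robot.current_contact_force(): force on the tool from outside, world axes, zero at the start.
- robot.current_torque(): the same for the moment, N m.
- robot.current_finger_gap(): opening from 0.0 (shut) to 1.0 (fully open).
- robot.current_gripper_force(): force on a finger pad.
Only numpy, scipy, OpenCV 4.12 (cv2) and the standard library are available. Lean on these libraries where they do the work, as an engineer would, in place of code of your own. Each camera call takes 0.05 s, during which the arm holds its last target. There are 200 camera calls.

## Working session

There is one attempt and no reset: what is moved stays moved. The work goes in short steps, each a Python script; the robot and the scene stay as the last script left them, time stands still between calls to the robot, and variables do not carry over. Pictures are saved under pics/ and viewed, at most 10 in all, crops included, and the job is handed in when it is done.

```bash
mkdir -p pics
cat > h.py <<'E'
import numpy as np, cv2
from station import robot, fingers, vision, workorder, recognise
def cal(n):
    c=vision.calibration(n); return c
def proj(n,P):
    c=cal(n); P=np.atleast_2d(P); E=np.array(c["extrinsics"])
    q=P@E[:3,:3].T+E[:3,3]; q=q*[1,-1,-1]
    d=np.array(c.get("dist",np.zeros(5)),float)
    return cv2.projectPoints(q,np.zeros(3),np.zeros(3),np.array(c["mtx"]),d)[0][:,0]
def back(n,uv,z):
    c=cal(n); E=np.array(c["extrinsics"]); d=np.array(c.get("dist",np.zeros(5)),float)
    u=cv2.undistortPoints(np.array([[uv]],float),np.array(c["mtx"]),d)[0,0]
    r=E[:3,:3].T@np.array([u[0],-u[1],-1]); o=-E[:3,:3].T@E[:3,3]
    return o+r*(z-o[2])/r[2]
def save(n,img): cv2.imwrite(n,img[:,:,::-1])
E
python3 - <<'E'
from h import *
ims=[]
for n in("scene","side"):
    im=vision.grab_frame(n); np.save(n+".npy",im); ims.append(im)
    c=cal(n); print(n,c.keys(),np.round(-np.array(c["extrinsics"])[:3,:3].T@np.array(c["extrinsics"])[:3,3],3))
    for l in["rail","stand","bar_pad","clip","plate_grip","fulcrum","holder","arrow","grid","dish"]:
        try: print(l,[(np.round(d["rect"]).tolist(),round(d["p"],2)) for d in recognise(l,n)])
        except Exception as e: print(l,e)
for n,i in zip(("scene","side"),ims): save(f"pics/{n}1.png",cv2.resize(i,(800,600)))
print(robot.current_time_s())
E
```

```text
scene dict_keys(['mtx', 'extrinsics']) [1.272 0.724 0.716]
rail [([231.0, 218.0, 127.0, 77.0], 0.86)]
stand [([255.0, 226.0, 72.0, 56.0], 0.8)]
bar_pad [([357.0, 210.0, 46.0, 47.0], 0.97), ([205.0, 196.0, 50.0, 41.0], 0.55)]
clip []
plate_grip [([281.0, 206.0, 24.0, 19.0], 0.59), ([232.0, 220.0, 129.0, 78.0], 0.32)]
fulcrum [([229.0, 219.0, 126.0, 79.0], 0.83)]
holder [([218.0, 164.0, 20.0, 26.0], 0.92)]
arrow [([157.0, 164.0, 26.0, 11.0], 0.51)]
grid [([348.0, 310.0, 52.0, 40.0], 0.88)]
dish [([392.0, 266.0, 46.0, 55.0], 0.98), ([217.0, 165.0, 21.0, 21.0], 0.38)]
side dict_keys(['mtx', 'extrinsics']) [-0.104 -0.892  0.839]
rail [([280.0, 207.0, 116.0, 58.0], 0.68)]
stand [([254.0, 176.0, 59.0, 59.0], 0.66)]
bar_pad [([299.0, 202.0, 58.0, 14.0], 0.54), ([157.0, 192.0, 17.0, 37.0], 0.52)]
clip [([324.0, 221.0, 17.0, 24.0], 0.48), ([296.0, 198.0, 55.0, 11.0], 0.25)]
plate_grip [([226.0, 207.0, 34.0, 20.0], 0.77)]
fulcrum [([281.0, 212.0, 115.0, 66.0], 0.82)]
holder [([284.0, 268.0, 33.0, 36.0], 0.86)]
arrow [([370.0, 292.0, 38.0, 28.0], 0.62)]
grid [([211.0, 142.0, 32.0, 18.0], 0.55)]
dish [([163.0, 153.0, 45.0, 26.0], 0.83), ([254.0, 175.0, 60.0, 63.0], 0.27)]
1.1
```

View pics/scene1.png

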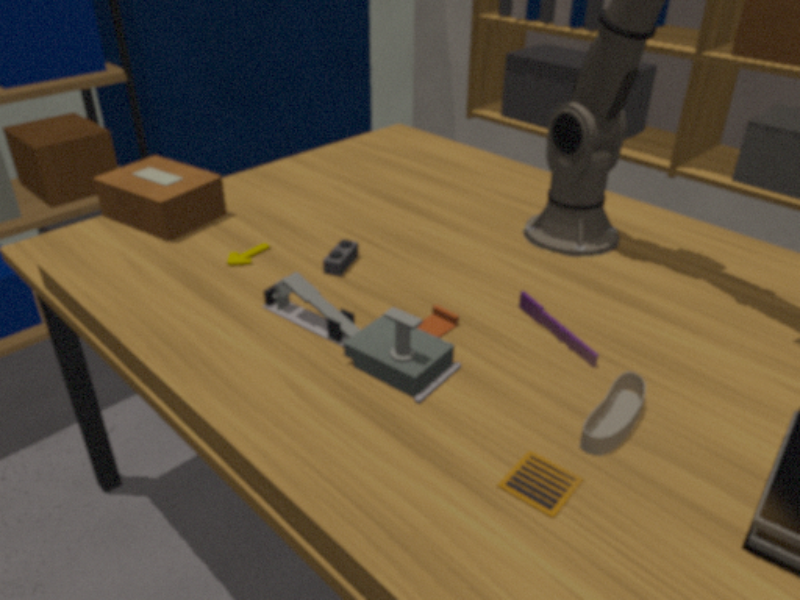

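View pics/side1.png

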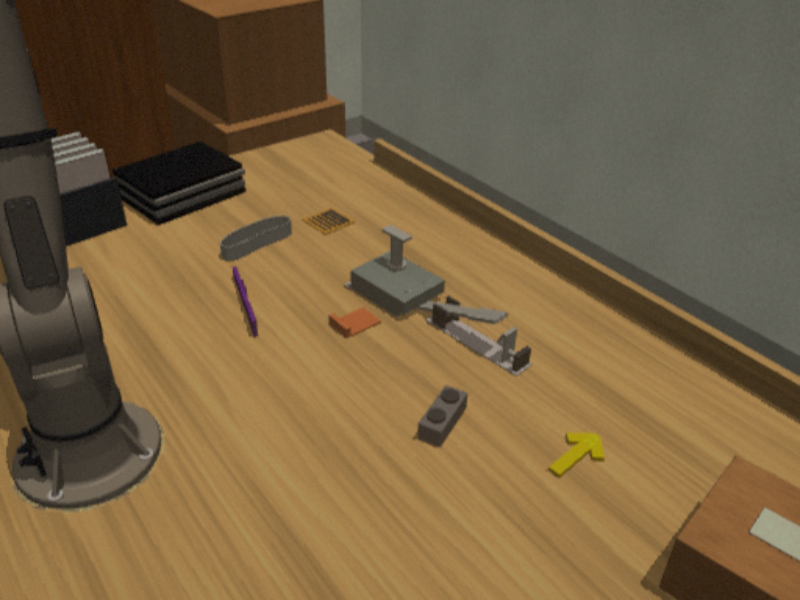

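The grey bar on the rail (scene 205,196 at 512 px; side 299,202) is the real one. The purple bar lying loose (scene 357,210; side 157,192) is the look-alike. The copper plate is at scene (281,206), and the clip end is at side (324,221). Next I'll get a coarse pose, then a wrist view.

Run:
```python
from h import *
s=.64
for nm,n,uv,z in[("strip front end","scene",(457*s,366*s),.008),("strip back end","scene",(418*s,397*s),.004),("rail end front","side",(516*s,371*s),.004),("rail end sc","scene",(267*s,305*s),.004),
 ("stand top corners sc","scene",(346*s,346*s),.045),("","scene",(412*s,376*s),.045),("","scene",(453*s,345*s),.045),("stand top side","side",(350*s,279*s),.045),("","side",(403*s,300*s),.045),("","side",(443*s,285*s),.045),
 ("plategrip","scene",(445*s,313*s),.022),("plategrip sd","side",(340*s,323*s),.015),("holder","scene",(218,164),.02),("arrow","scene",(157,164),.004),("holder","side",(284,268),.02),("arrow","side",(370,292),.004),("grid","scene",(348,310),.002),("dish","scene",(392,266),.017),("clip","side",(324,221),.035)]:
    print(nm,n,np.round(back(n,uv,z),3))
c=vision.calibration("wrist");print(c, robot.current_tool_pos(),robot.current_eef_rot())
```

```text
strip front end scene [0.563 0.149 0.008]
strip back end scene [0.663 0.155 0.004]
rail end front side [ 0.651 -0.239  0.004]
rail end sc scene [ 0.677 -0.233  0.004]
stand top corners sc scene [0.691 0.016 0.045]
 scene [0.669 0.147 0.045]
 scene [0.563 0.138 0.045]
stand top side side [0.543 0.108 0.045]
 side [ 0.584 -0.006  0.045]
 side [ 0.675 -0.01   0.045]
plategrip scene [0.474 0.041 0.022]
plategrip sd side [0.472 0.036 0.015]
holder scene [ 0.469 -0.26   0.02 ]
arrow scene [ 0.598 -0.426  0.004]
holder side [ 0.466 -0.269  0.02 ]
arrow side [ 0.591 -0.434  0.004]
grid scene [0.669 0.399 0.002]
dish scene [0.496 0.399 0.017]
clip side [ 0.657 -0.205  0.035]
{'mtx': array([[307.92675813,   0.        , 258.90874711],
       [  0.        , 307.92675813, 190.32229384],
       [  0.        ,   0.        ,   1.        ]]), 'T_tool_cam': array([[-4.34107361e-04,  9.58658011e-01,  2.84560415e-01,
         7.13371115e-02],
       [ 9.99999374e-01,  7.09746440e-04, -8.65535076e-04,
        -3.66823125e-04],
       [-1.03171788e-03,  2.84559861e-01, -9.58657718e-01,
        -1.58948844e-01],
       [ 0.00000000e+00,  0.00000000e+00,  0.00000000e+00,
         1.00000000e+00]])} [0.12309443 0.53605216 0.21550003] [-1.79998891e+02  1.99716228e-03  1.67071355e+02]
```

```bash
cat >> h.py <<'E'
from scipy.spatial.transform import Rotation as Ro
def wcam():
    c=cal("wrist"); T=np.eye(4); T[:3,:3]=Ro.from_euler("xyz",robot.current_eef_rot(),degrees=True).as_matrix(); T[:3,3]=robot.current_tool_pos()
    return T@np.array(c["T_tool_cam"])
def wproj(W,P):
    P=np.atleast_2d(P); q=(P-W[:3,3])@W[:3,:3]*[1,-1,-1]
    return (q@np.array(cal("wrist")["mtx"]).T)[:,:2]/q[:,2:]
def wback(W,uv,z):
    u=np.linalg.inv(np.array(cal("wrist")["mtx"]))@[uv[0],uv[1],1]
    r=W[:3,:3]@(u*[1,-1,-1]); return W[:3,3]+r*(z-W[2,3])/r[2]
E
python3 - <<'E'
from h import *
for yaw in(0,7,180,187):
    print(yaw,[ (robot.inverse_kinematics(p,[180,0,yaw]) is not None) and np.round(robot.inverse_kinematics(p,[180,0,yaw])).tolist() for p in([.6,-.04,.25],[.65,-.15,.08],[.47,.04,.03])])
robot.move_to([.6,-.04,.26],[180,0,7])
W=wcam(); im=vision.grab_frame("wrist"); np.save("w1.npy",im); np.save("W1.npy",W)
save("pics/w1.png",cv2.resize(im,(800,600),interpolation=cv2.INTER_CUBIC))
for l in["stand","bar_pad","clip","plate_grip","rail"]:
    print(l,[(np.round(d["rect"]).tolist(),round(d["p"],2)) for d in recognise(l,"wrist")])
print(robot.current_time_s(),robot.current_joint_positions())
E
```

```text
0 [[-32.0, 30.0, 55.0, 76.0, -25.0, 86.0, -69.0], [-22.0, 51.0, 64.0, 78.0, -46.0, 78.0, -48.0], [-48.0, 28.0, 53.0, 114.0, -29.0, 52.0, -70.0]]
7 [[-31.0, 30.0, 54.0, 76.0, -24.0, 86.0, -62.0], [-22.0, 51.0, 64.0, 78.0, -46.0, 78.0, -41.0], [-47.0, 27.0, 51.0, 114.0, -27.0, 52.0, -64.0]]
180 [[-30.0, 30.0, 53.0, 76.0, -23.0, 86.0, 110.0], [-15.0, 44.0, 46.0, 78.0, -32.0, 72.0, 123.0], [-36.0, 23.0, 37.0, 113.0, -18.0, 49.0, 100.0]]
187 [[-30.0, 29.0, 51.0, 76.0, -23.0, 86.0, 117.0], [-14.0, 43.0, 44.0, 78.0, -30.0, 71.0, 129.0], [-36.0, 23.0, 36.0, 113.0, -18.0, 49.0, 107.0]]
stand [([161.0, 128.0, 147.0, 95.0], 0.96)]
bar_pad [([317.0, 130.0, 163.0, 34.0], 0.82), ([48.0, 280.0, 87.0, 42.0], 0.58)]
clip [([406.0, 130.0, 20.0, 26.0], 0.94)]
plate_grip [([197.0, 215.0, 38.0, 63.0], 0.78)]
rail [([269.0, 115.0, 323.0, 65.0], 0.56)]
4.05 [-31.11083299  29.9310258   54.50579205  74.48149481 -24.00071557
  87.2937214  -62.32169679]
```

View pics/w1.png

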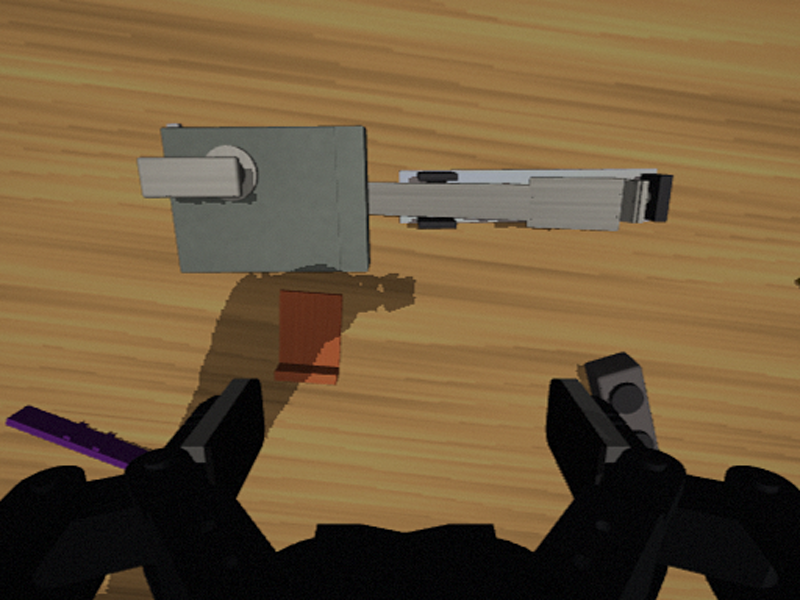

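The wrist view shows the stand top corners at (162,127), (181,271), (365,125) and (368,271). The handle runs x=530–620 at rows 178–230, the clip is at (650,198), and the plate's free edge goes from (283,291) to (342,295) with the grip at (307,376). I'll fit the poses from these.

```bash
cat > fit.py <<'E'
from h import *
from scipy.optimize import least_squares
def T2(p,P):
    c,s=np.cos(p[2]),np.sin(p[2]); P=np.array(P,float)/1000
    return np.c_[p[0]+c*P[:,0]-s*P[:,1],p[1]+s*P[:,0]+c*P[:,1],P[:,2]]
def fit(W,P,uv,p0):
    uv=np.array(uv)*.64
    r=least_squares(lambda p:(wproj(W,T2(p,P))-uv).ravel(),p0,loss="soft_l1",x_scale=[.01,.01,.1])
    return r.x,(wproj(W,T2(r.x,P))-uv).round(1).tolist()
E
python3 - <<'E'
from fit import *
W=np.load("W1.npy")
P=[(55,55,45),(-55,55,45),(55,205,45),(-55,205,45),(18,-64.4,61.8),(-18,-64.4,61.8),(18,-123,84.6),(-18,-123,84.6),(-22,30,4),(22,30,4)]
uv=[(365,125),(368,271),(162,127),(181,271),(530,178),(530,229),(624,178),(620,230),(401,222),(401,170)]
r,e=fit(W,P,uv,[.64,-.06,.12]); print(r,e)
P2=[(75,28,4),(75,-28,4),(5,28,22),(5,-28,22),(-5,-28,22)]
uv2=[(283,291),(342,295),(276,373),(339,375),(338,384)]
q,e=fit(W,P2,uv2,[.47,.04,.12]); print(q,e)
np.save("rail.npy",r);np.save("plate.npy",q)
print("pad",T2(r,[(0,-83,69),(0,-95,36)]),"target grip",T2(r,[(-60,112,11)]))
for P,n in[((0,-83,69),"side"),((-55,205,45),"scene")]: print(proj(n,T2(r,[P]))/.64)
E
```

```text
[ 0.64271414 -0.05978325  0.12937585] [[0.2, -0.0], [0.7, 0.2], [-0.8, -0.6], [0.1, 0.7], [0.5, -0.5], [-1.7, -1.1], [1.4, 0.1], [-0.2, 1.0], [-0.2, 0.5], [-0.4, -0.1]]
[0.46979695 0.0337637  0.06417426] [[-1.6, 0.2], [0.6, 0.0], [0.3, -1.0], [-0.2, -0.0], [0.3, 0.6]]
pad [[ 0.65342241 -0.14208959  0.069     ]
 [ 0.65497059 -0.1539893   0.036     ]] target grip [[0.56876588 0.04353981 0.011     ]]
[[482.03804417 312.37820434]]
[[452.78568532 344.49943915]]
```

Run:
```python
from fit import *
r=np.load("rail.npy"); o=[180,0,np.degrees(r[2])]; tr=robot.tip_reach; print("tip",tr)
fingers.gripper_to(0.0,40)
p=lambda y,z:T2(r,[(0,y,z)])[0]+[0,0,tr]
robot.move_to(p(-84,110),o)
robot.line_to(p(-84,78),o,.1)
print(robot.line_to(p(-85,60),o,.04,f_stop=4),robot.current_tool_pos()[2]-tr)
for y,z in[(-89,53),(-94,40),(-95.5,33),(-96,29)]:
    robot.line_to(p(y,z),o,.04); print(z,robot.current_tool_pos()[2]-tr,np.round(robot.current_contact_force(),1))
robot.pause(.3); print(np.round(robot.current_contact_force(),1))
im=vision.grab_frame("side")
robot.line_to(p(-96,60),o,.08); print(robot.current_contact_force())
robot.line_to(p(-96,150),o,.2); robot.pause(.3)
b=vision.grab_frame("side"); 
f=lambda i:cv2.resize(i[120:250,200:360],(640,520),interpolation=cv2.INTER_CUBIC)
save("pics/s2.png",f(b)); print(robot.current_time_s())
```

```text
tip 0.017
False 0.059779410946699196
53 0.05263449772910417 [ 1.2  0.  -1.2]
40 0.04094501903107604 [-0.5  1.   5.5]
33 0.03432156082280583 [-0.  -0.4  5.3]
29 0.03052762166506079 [-0.1 -0.1  6.6]
[ 0.8 -0.6  6.6]
[ 0.62010539 -0.23934944 -0.62702078]
9.8917
```

View pics/s2.png

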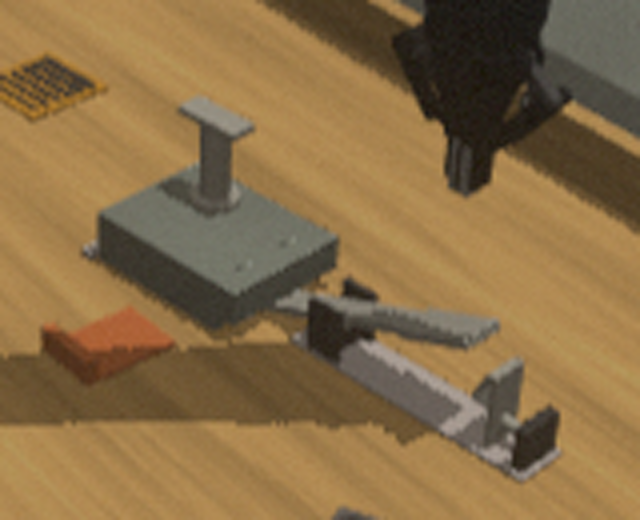

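The bar is still up and not caught, with the handle end at crop (480,330) above the clip nose at (505,375). I'll press again, and this time look while pressed.

Run:
```python
from fit import *
r=np.load("rail.npy"); o=[180,0,np.degrees(r[2])]; tr=robot.tip_reach
p=lambda y,z:T2(r,[(0,y,z)])[0]+[0,0,tr]
print(robot.current_finger_gap(),np.round(robot.current_contact_force(),1))
robot.line_to(p(-86,80),o,.2)
for y,z in[(-88,64),(-89,53),(-94,40),(-95.5,33),(-96,29)]:
    robot.line_to(p(y,z),o,.06); print(z,np.round(robot.current_tool_pos()-p(y,z),4),np.round(robot.current_contact_force(),1))
a=vision.grab_frame("side"); b=vision.grab_frame("scene")
f=lambda i,x,y:cv2.resize(i[y:y+110,x:x+100],(400,440),interpolation=cv2.INTER_CUBIC)
save("pics/s3.png",np.hstack([f(a,250,140),f(b,160,140)])); print(robot.current_time_s())
```

```text
0.0048061163214567345 [-1.1  0.3 -0.8]
64 [-0.0002 -0.0002 -0.0002] [ 0.3  0.2 -0.6]
53 [-0.0005  0.0002 -0.0008] [ 0.3 -0.2 -0.3]
40 [ 0.0008 -0.0001  0.0009] [-0.1  1.2  5.4]
33 [ 0.0011 -0.0012  0.0014] [ 1.2 -0.2  6.8]
29 [ 0.0012 -0.0019  0.0018] [ 2.1 -0.5  6.4]
12.1417
```

View pics/s3.png

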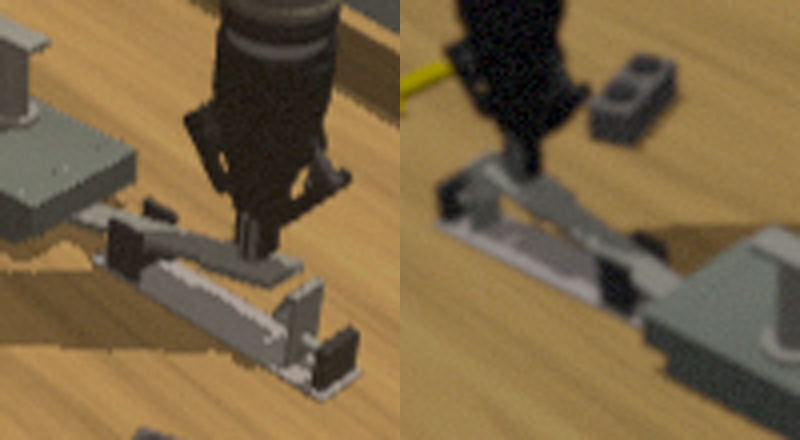

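The bar is only part-way down, with its end at side crop (295,268) level with the clip top. Contact came about 20 mm lower than nominal, so I'll keep pressing in steps and watch the force.

Run:
```python
from fit import *
r=np.load("rail.npy"); o=[180,0,np.degrees(r[2])]; tr=robot.tip_reach
p=lambda y,z:T2(r,[(0,y,z)])[0]+[0,0,tr]
for z in[25,21,18,15,12,10,8]:
    robot.line_to(p(-95.5,z),o,.05); F=robot.current_contact_force()
    print(z,np.round(robot.current_tool_pos()-p(-95.5,z),4),np.round(F,1))
    if F[2]>45: break
a=vision.grab_frame("side"); b=vision.grab_frame("scene")
f=lambda i,x,y:cv2.resize(i[y:y+110,x:x+100],(400,440),interpolation=cv2.INTER_CUBIC)
save("pics/s4.png",np.hstack([f(a,250,140),f(b,160,140)])); print(robot.current_time_s())
```

```text
25 [ 0.0013 -0.0024  0.002 ] [ 1.  -2.1  5.9]
21 [ 0.0014 -0.0029  0.0021] [ 0.2 -2.4  6.7]
18 [ 0.0014 -0.0034  0.0024] [ 0.7 -2.4  6.9]
15 [ 0.0017 -0.0039  0.0027] [ 1.2 -3.2  7.8]
12 [ 0.0019 -0.0043  0.0032] [ 1.2 -3.2  9.1]
10 [ 0.002  -0.0046  0.0036] [ 0.5 -3.1  9.2]
8 [ 0.0021 -0.0049  0.0039] [ 0.9 -3.8 10.4]
13.9917
```

View pics/s4.png

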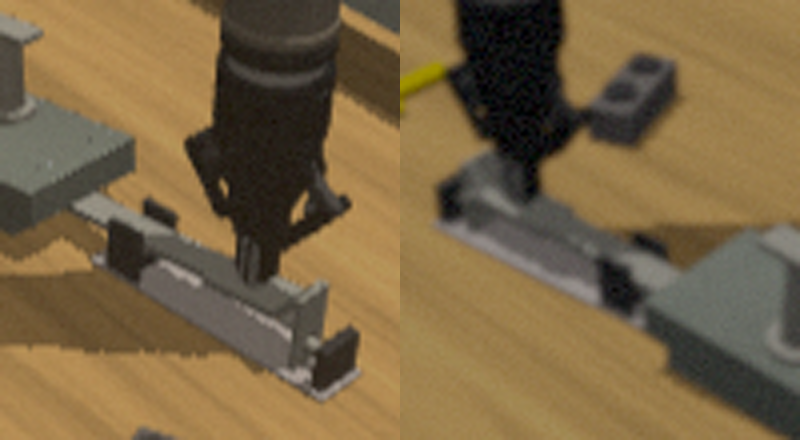

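The bar's end is now against the clip nose (side crop 315,300) and nearly level. I'll go a little farther.

Run:
```python
from fit import *
r=np.load("rail.npy"); o=[180,0,np.degrees(r[2])]; tr=robot.tip_reach
p=lambda y,z:T2(r,[(0,y,z)])[0]+[0,0,tr]
for z in[5,2,-1,-4,-7,-10]:
    robot.line_to(p(-95.5,z),o,.05); F=robot.current_contact_force()
    print(z,np.round(robot.current_tool_pos()-p(-95.5,z),4),np.round(F,1))
    if F[2]>40: break
robot.pause(.2)
a=vision.grab_frame("side"); b=vision.grab_frame("scene")
f=lambda i,x,y:cv2.resize(i[y:y+110,x:x+100],(400,440),interpolation=cv2.INTER_CUBIC)
save("pics/s5.png",np.hstack([f(a,250,140),f(b,160,140)])); print(robot.current_time_s())
```

```text
5 [ 0.0023 -0.0053  0.0039] [ 0.2 -3.9 11.1]
2 [ 0.0023 -0.0056  0.0039] [ 0.8 -4.6  9.4]
-1 [ 0.0024 -0.0058  0.0042] [-0.  -4.7 10. ]
-4 [ 0.0025 -0.0059  0.0043] [ 0.2 -4.9 11.5]
-7 [ 0.0025 -0.0061  0.0042] [ 1.3 -5.4 10.7]
-10 [ 0.0026 -0.006   0.0042] [ 1.4 -4.6 10.8]
15.7917
```

View pics/s5.png

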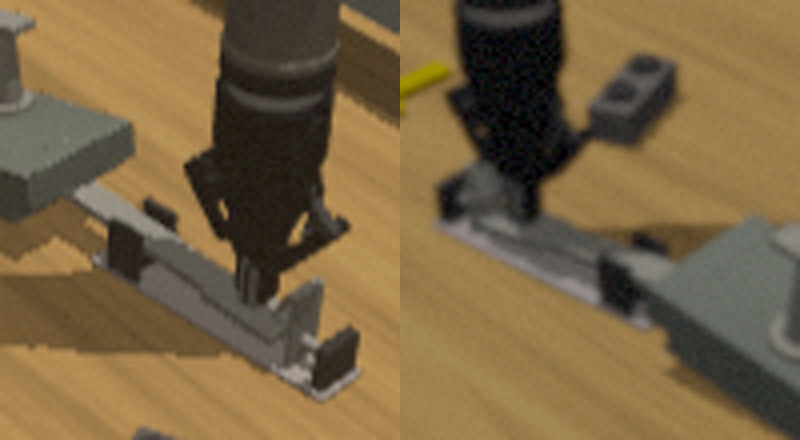

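Run:
```python
from fit import *
r=np.load("rail.npy"); o=[180,0,np.degrees(r[2])]; tr=robot.tip_reach
p=lambda y,z:T2(r,[(0,y,z)])[0]+[0,0,tr]
robot.line_to(p(-97,20),o,.1); print(np.round(robot.current_contact_force(),1))
robot.line_to(p(-97,120),o,.2); 
robot.move_to([.56,-.04,.26],[180,0,7]); print(np.round(robot.current_contact_force(),1))
W=wcam(); im=vision.grab_frame("wrist"); np.save("W2.npy",W)
save("pics/w2.png",cv2.resize(im,(800,600),interpolation=cv2.INTER_CUBIC)); print(robot.current_time_s())
```

```text
[ 0.5  0.  -0.5]
[ 0.4  0.1 -0.8]
17.7417
```

View pics/w2.png

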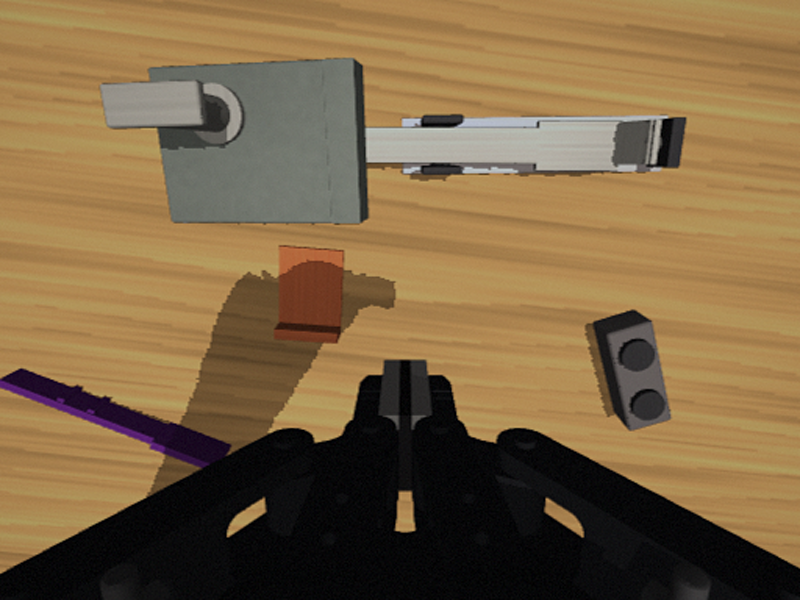

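The wrist view shows the clip nose (635,143) over the bar's end and the stand tipped up by itself. The plate's free edge runs from (279,246) to (344,250), with its grip at (307,333). Next: check the tip geometry from this picture and refit the plate and stand.

Run:
```python
from fit import *
W=np.load("W2.npy"); r=np.load("rail.npy")
P2=[(75,28,4),(75,-28,4),(5,28,22),(5,-28,22),(-5,-28,22),(-5,28,22)]
uv2=[(279,246),(344,250),(276,328),(340,332),(339,342),(276,338)]
q,e=fit(W,P2,uv2,[.47,.04,.06]); print(q,e); np.save("plate.npy",q)
# stand tipped 0.15 about far lower edge (rail y=205): top corners
def tip(x,y,z,a=.15): 
    d=205-y; return (x,205-(d*np.cos(a)-0)-z*np.sin(a)*-1*-1 if 0 else 205-d*np.cos(a)+z*np.sin(a),d*np.sin(a)+z*np.cos(a))
P=[tip(55,55,45),tip(-55,55,45),tip(55,205,45),tip(-55,205,45)]
s,e=fit(W,P,[(353,59),(360,222),(148,70),(173,222)],r); print("stand",s,"rail",r,e)
P=[(18,-75,36.5),(-18,-75,36.5),(-22,30,4),(22,30,4)]
print((wproj(W,T2(r,P))/.64).round())
R=Ro.from_euler("xyz",[180,0,7],degrees=True).as_matrix()
print("tip depth px", [(z,(wproj(W,np.array([.56,-.04,.26])+R@[.011,0,z])/.64).round().tolist()) for z in(-.003,.007,.017,.027)])
g=T2(r,[(-60,112,11)])[0]; print("goal",g)
for p in(q[:2],g[:2]):
  for y in(7,-173,): print(y,np.round(robot.inverse_kinematics([*p,.03],[180,0,y]) if robot.inverse_kinematics([*p,.03],[180,0,y]) is not None else np.nan))
```

```text
[0.47098075 0.03423877 0.0626316 ] [[0.3, -0.4], [0.0, -0.5], [-0.3, 0.2], [-0.2, -0.1], [0.3, 0.3], [-0.1, 0.6]]
stand [ 0.64381762 -0.06126571  0.14286853] rail [ 0.64271414 -0.05978325  0.12937585] [[0.2, -0.9], [0.7, 1.4], [-0.4, -0.8], [-0.6, 1.4]]
[[544. 119.]
 [541. 169.]
 [404. 174.]
 [403. 117.]]
tip depth px [(-0.003, [[403.0, 342.0]]), (0.007, [[403.0, 332.0]]), (0.017, [[403.0, 322.0]]), (0.027, [[403.0, 314.0]])]
goal [0.56876588 0.04353981 0.011     ]
7 [-47.  28.  52. 114. -28.  52. -63.]
-173 [-17.  21.  14. 113.  -6.  47.  97.]
7 [-39.  37.  48.  98. -32.  59. -63.]
-173 [ 34.  46. -62.  95.  44.  66.  57.]
```

Commanded depths and the wrist view agree that the fingertips sit about 2 cm farther back than stated. So I'll grasp with the tool leaning back, which keeps the body clear of the stand, and find the depth by touch.

Run:
```python
from fit import *
q=np.load("plate.npy"); r=np.load("rail.npy"); t=np.radians(25)
o=[180,-25,np.degrees(q[2])]
c=T2(q,[(-8,0,8)])[0]                      # where the tool axis passes
ax=np.array([np.sin(t)*np.cos(q[2]),np.sin(t)*np.sin(q[2]),-np.cos(t)])
p=lambda d:c+ax*d
og=[180,-25,np.degrees(r[2])]; g=T2(r,[(-68,112,8)])[0]
print([robot.inverse_kinematics(a,b) is not None for a,b in((p(-.08),o),(p(.015),o),(g,og))])
fingers.gripper_to(.82,25)
robot.move_to(p(-.08),o); robot.line_to(p(-.03),o,.12); robot.pause(.1)
print(robot.line_to(p(.022),o,.04,f_stop=3),robot.current_tool_pos(),np.round(robot.current_contact_force(),1))
W=wcam(); im=vision.grab_frame("wrist"); b=vision.grab_frame("side")
save("pics/w3.png",np.hstack([im,cv2.resize(b[150:250,180:252],(277,384))])); print(robot.current_time_s())
```

```text
[True, True, True]Traceback (most recent call last):
  File "<stdin>", line 11, in <module>
station.PlanningError: the arm cannot follow that straight line within its joint ranges
```

Run:
```python
from fit import *
q=np.load("plate.npy"); r=np.load("rail.npy")
np.set_printoptions(suppress=True,precision=1)
print(robot.current_joint_positions(),robot.current_time_s())
c=T2(q,[(-8,0,8)])[0]
for tilt in(-25,-20,-15):
  t=-np.radians(tilt); ax=np.array([np.sin(t)*np.cos(q[2]),np.sin(t)*np.sin(q[2]),-np.cos(t)])
  for d in(-.02,0,.01,.022):
    print(tilt,d,robot.inverse_kinematics(c+ax*d,[180,tilt,np.degrees(q[2])]))
```

```text
[-55.3   7.2  51.3 140.1 -25.1  11.3 -68.3] 20.6833
-25 -0.02 [-60.5  11.6  58.7 140.2 -48.9  12.6 -44.8]
-25 0 [-57.2  17.3  57.1 139.9 -71.9  14.7 -22.9]
-25 0.01 [-53.   18.6  52.6 139.7 -78.4  14.3 -16.8]
-25 0.022 [  22.5   18.5  -33.7  137.1   80.7   12.  -171.8]
-20 -0.02 [-51.6  11.7  49.4 135.1 -27.3  19.  -66.3]
-20 0 [-43.9  14.7  41.6 135.  -34.6  16.4 -59.6]
-20 0.01 [-40.4  16.2  37.9 134.9 -38.   15.1 -56.4]
-20 0.022 [-36.5  17.8  33.7 134.6 -42.2  13.5 -52.4]
-15 -0.02 [-51.6  15.   51.2 130.2 -26.2  27.5 -67.3]
-15 0 [-45.7  17.5  45.  130.3 -30.3  24.8 -63.7]
-15 0.01 [-42.7  18.7  41.8 130.3 -32.   23.4 -62.3]
-15 0.022 [-39.1  20.   37.8 130.3 -33.7  21.7 -60.9]
```

Run:
```python
from fit import *
q=np.load("plate.npy"); r=np.load("rail.npy"); t=np.radians(15)
o=[180,-15,np.degrees(q[2])]
c=T2(q,[(-7,0,8)])[0]
ax=np.array([np.sin(t)*np.cos(q[2]),np.sin(t)*np.sin(q[2]),-np.cos(t)])
p=lambda d:c+ax*d
robot.move_to(p(-.06),o); robot.line_to(p(-.03),o,.15)
print(robot.line_to(p(.02),o,.05,f_stop=3),robot.current_tool_pos(),np.round(robot.current_contact_force(),1))
im=vision.grab_frame("wrist"); b=vision.grab_frame("side")
save("pics/w3.png",np.hstack([im,cv2.resize(b[150:250,180:252],(277,384))])); print(robot.current_time_s())
```

```text
False [ 0.46937268  0.03414972 -0.01103691] [ 0.1 -0.8 -1.2]
22.725
```

View pics/w3.png

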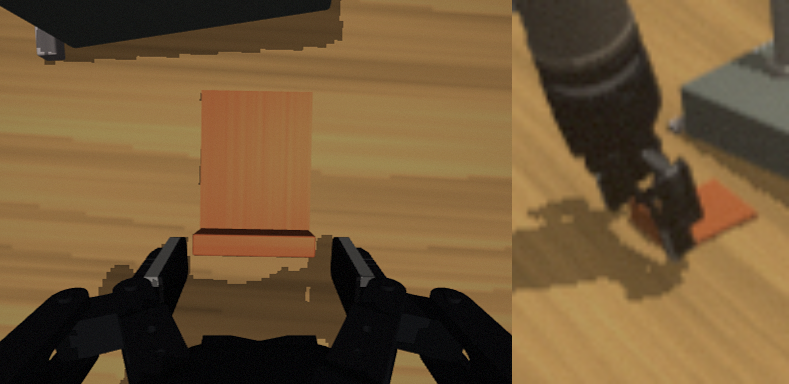

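The pads straddle the grip bar: bar at columns 193–315, row 245, pads at 186 and 333. I'll close, check the gap, align, and slide most of the way in.

Run:
```python
from fit import *
q=np.load("plate.npy"); r=np.load("rail.npy")
fingers.gripper_to(0.0,25); print("gap",robot.current_finger_gap(),robot.current_gripper_force(),np.round(robot.current_contact_force(),1))
z=robot.current_tool_pos()[2]
yaw=np.degrees(r[2])
g=lambda x:T2(r,[(x-7,112,0)])[0]+[0,0,z]
robot.line_to(g(-142),[180,-15,yaw],.08)
print(np.round(robot.current_contact_force(),1))
print(robot.line_to(g(-90),[180,-15,yaw],.07,f_stop=12),robot.current_tool_pos()-g(-90),np.round(robot.current_contact_force(),1),robot.current_finger_gap())
im=vision.grab_frame("wrist"); b=vision.grab_frame("side")
save("pics/w4.png",np.hstack([im,cv2.resize(b[130:230,200:272],(277,384))])); np.save("W4.npy",wcam()); print(robot.current_time_s())
```

```text
gap 0.6436292352664509 25.093022882938385 [-2.6  0.4  6.2]
[-0.6 -0.3 -2.7]
True [-0.05056377 -0.00622695 -0.00050058] [2.2 0.9 1.3] 0.6472887221695828
23.6333
```

View pics/w4.png

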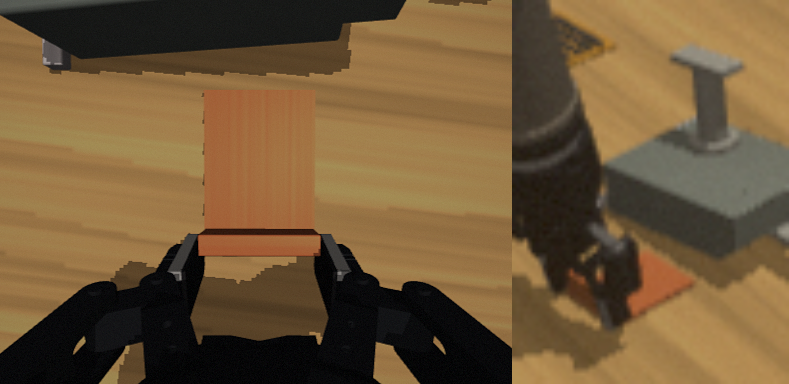

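The bar is gripped square (gap 0.64). The stop was only a start-up scrape, so I'll carry on, release, and push the last stretch with shut fingers and the tool leaning back.

Run:
```python
from fit import *
r=np.load("rail.npy"); yaw=np.degrees(r[2]); z=robot.current_tool_pos()[2]
g=lambda x,z=z:T2(r,[(x-7,112,0)])[0]+[0,0,z]
for x in(-120,-105,-90):
    s=robot.line_to(g(x),[180,-15,yaw],.08,f_stop=25)
    print(x,s,np.round(robot.current_tool_pos()-g(x),4),np.round(robot.current_contact_force(),1),robot.current_finger_gap())
    if s: break
vision.grab_frame("wrist"); W=wcam()
d=recognise("plate_grip","wrist"); print([(np.round(k["rect"]).tolist(),round(k["p"],2)) for k in d])
print("grip pred px",wproj(W,T2(r,[(-90,112,22),(-95,84,22),(-95,140,22)])),robot.current_time_s())
for a in(-25,-30): print([robot.inverse_kinematics(g(x,zz),[180,a,yaw]) is not None for x,zz in((-120,.05),(-110,-.012),(-77,-.012),(-70,-.012))])
```

```text
-120 True [-0.0185 -0.002  -0.0007] [1.6 0.9 1.2] 0.6428873903647958
[]
grip pred px [[258.36779643 123.80848425]
 [321.29455674 135.0103414 ]
 [195.56761372 135.20301965]] 23.9417
[True, True, True, True]
[True, True, True, True]
```

Run:
```python
from fit import *
r=np.load("rail.npy"); yaw=np.degrees(r[2]); z=robot.current_tool_pos()[2]+.001
g=lambda x,z=z:T2(r,[(x-7,112,0)])[0]+[0,0,z]
for x in(-134,-126,-116,-103,-90):
    robot.line_to(g(x),[180,-15,yaw],.06); F=robot.current_contact_force()
    print(x,np.round(robot.current_tool_pos()-g(x),4),np.round(F,1),round(robot.current_finger_gap(),3))
    if np.linalg.norm(F)>20: break
im=vision.grab_frame("wrist"); W=wcam(); np.save("w5.npy",im); np.save("W5.npy",W)
print([(np.round(k["rect"]).tolist(),round(k["p"],2)) for k in recognise("plate_grip","wrist")])
hsv=cv2.cvtColor(im,cv2.COLOR_RGB2HSV); m=cv2.inRange(hsv,(3,130,90),(14,255,255)); n,_,st,_=cv2.connectedComponentsWithStats(m); print(st[1:][st[1:,4]>200])
print(wproj(W,T2(r,[(-85,84,22),(-85,140,22),(-95,84,22),(-95,140,22)])).round(),robot.current_time_s())
```

```text
-134 [-0.0012  0.     -0.0007] [-0.3  0.  -2.3] 0.643
-126 [-0.0003 -0.0001 -0.0003] [ 0.1  0.4 -2.7] 0.642
-116 [ 0.0002 -0.     -0.0001] [-0.5 -0.7 -3. ] 0.643
-103 [ 0.0004  0.     -0.    ] [ 0.   0.9 -2.7] 0.649
-90 [0.0007 0.     0.0001] [ 0.3  0.6 -2.4] 0.643
[([260.0, 206.0, 119.0, 102.0], 0.89)]
[[ 204  157  112   73 7095]
 [ 197  236  125   22 2582]]
[[320. 221.]
 [196. 221.]
 [319. 243.]
 [196. 243.]] 25.625
```

Grip bar top measured at rows 236–258 against 221–243 predicted, so the grip sits at about stand x = -97 mm. Now release and do the final push from behind.

Run:
```python
from fit import *
r=np.load("rail.npy"); yaw=np.degrees(r[2])
g=lambda x,z:T2(r,[(x,112,z)])[0]
o=[180,-28,yaw]
fingers.gripper_to(.85,25)
robot.line_to(g(-112,45),[180,-15,yaw],.15)
fingers.gripper_to(0.0,25)
robot.move_to(g(-130,40),o); robot.line_to(g(-126,5),o,.1); print(np.round(robot.current_contact_force(),1),robot.current_time_s())
for x in(-110,-95,-86,-81,-79,-77):
    robot.line_to(g(x,5),o,.06); F=robot.current_contact_force()
    print(x,np.round(robot.current_tool_pos()-g(x,5),4),np.round(F,1))
    if np.linalg.norm(F)>9: break
im=vision.grab_frame("wrist"); W=wcam(); np.save("w6.npy",im); np.save("W6.npy",W)
hsv=cv2.cvtColor(im,cv2.COLOR_RGB2HSV); m=cv2.inRange(hsv,(3,130,90),(14,255,255)); n,_,st,_=cv2.connectedComponentsWithStats(m); print(st[1:][st[1:,4]>60])
for x in(-80,-70,-65,-60): print(x,wproj(W,T2(r,[(x+5,84,22),(x+5,140,22),(x-5,84,22),(x-5,140,22)])).round().tolist())
print(robot.current_time_s())
```

```text
Traceback (most recent call last):
station.PlanningError: the arm cannot follow that straight line within its joint ranges
```

Run:
```python
from fit import *
r=np.load("rail.npy"); yaw=np.degrees(r[2])
g=lambda x,z:T2(r,[(x,112,z)])[0]
o=[180,-20,yaw]
robot.move_to(g(-128,40),o); robot.line_to(g(-125,5),o,.1); print(np.round(robot.current_contact_force(),1),robot.current_time_s())
for x in(-110,-95,-86,-81,-79,-77):
    robot.line_to(g(x,5),o,.06); F=robot.current_contact_force()
    print(x,np.round(robot.current_tool_pos()-g(x,5),4),np.round(F,1))
    if np.linalg.norm(F)>9: break
im=vision.grab_frame("wrist"); W=wcam(); np.save("w6.npy",im); np.save("W6.npy",W)
hsv=cv2.cvtColor(im,cv2.COLOR_RGB2HSV); m=cv2.inRange(hsv,(3,130,90),(14,255,255)); n,_,st,_=cv2.connectedComponentsWithStats(m); print(st[1:][st[1:,4]>60])
for x in(-80,-70,-65,-60): print(x,wproj(W,T2(r,[(x+5,84,22),(x+5,140,22),(x-5,84,22),(x-5,140,22)])).round().tolist())
print(robot.current_time_s())
```

```text
[ 1.   0.7 -0.7] 28.5167
-110 [0.0009 0.0002 0.0005] [ 0.2 -0.4 -0.3]
-95 [ 0.0008 -0.      0.0002] [-0.1  0.5  0.3]
-86 [ 0.0004 -0.0001  0.0002] [-0.5 -0.8  0.1]
-81 [ 0.0001 -0.0001  0.    ] [-1.2  0.8  2.8]
-79 [-0.0005 -0.0001 -0.0001] [-2.9 -0.7  5.4]
-77 [-0.0007 -0.0001 -0.0001] [-4.4 -0.8  5.3]
[[ 204  193  111   44 3613]]
-80 [[313.0, 233.0], [203.0, 233.0], [313.0, 253.0], [202.0, 253.0]]
-70 [[313.0, 213.0], [203.0, 213.0], [313.0, 233.0], [203.0, 233.0]]
-65 [[313.0, 203.0], [203.0, 203.0], [313.0, 223.0], [203.0, 223.0]]
-60 [[313.0, 193.0], [203.0, 193.0], [313.0, 213.0], [203.0, 213.0]]
30.4167
```

Run:
```python
from fit import *
r=np.load("rail.npy"); im=np.load("w6.npy"); W=np.load("W6.npy")
for a,b in((208,228),(285,310)): print([ (y,*im[y,a:b].mean(0).round().astype(int).tolist()) for y in range(165,250,3)])
a=.15
for y in(84,112,140):
    d=205-y
    print(y,wproj(W,T2(r,[(-55,205-d*np.cos(a)+z*np.sin(a),d*np.sin(a)+z*np.cos(a)) for z in(0,45)])).round().tolist())
```

```text
[(165, 118, 122, 114), (168, 118, 123, 114), (171, 118, 122, 114), (174, 119, 123, 115), (177, 119, 123, 114), (180, 119, 123, 114), (183, 119, 124, 115), (186, 94, 98, 91), (189, 27, 28, 26), (192, 26, 28, 26), (195, 128, 66, 39), (198, 122, 64, 38), (201, 122, 64, 38), (204, 122, 64, 37), (207, 136, 78, 45), (210, 173, 112, 66), (213, 174, 113, 66), (216, 83, 45, 27), (219, 175, 113, 66), (222, 174, 110, 64), (225, 174, 112, 66), (228, 175, 106, 62), (231, 174, 107, 62), (234, 176, 106, 62), (237, 121, 94, 56), (240, 177, 138, 83), (243, 176, 137, 84), (246, 166, 129, 78), (249, 151, 115, 70)]
[(165, 122, 127, 118), (168, 122, 127, 119), (171, 124, 128, 119), (174, 124, 129, 120), (177, 125, 129, 121), (180, 125, 129, 121), (183, 113, 117, 109), (186, 73, 76, 70), (189, 27, 29, 27), (192, 33, 29, 27), (195, 119, 61, 36), (198, 119, 61, 36), (201, 119, 62, 36), (204, 119, 62, 36), (207, 128, 73, 43), (210, 176, 124, 72), (213, 175, 123, 72), (216, 123, 82, 48), (219, 176, 133, 77), (222, 175, 125, 73), (225, 175, 125, 72), (228, 174, 116, 68), (231, 174, 114, 67), (234, 175, 112, 65), (237, 110, 84, 50), (240, 168, 128, 78), (243, 153, 117, 71), (246, 148, 114, 70), (249, 148, 118, 73)]
84 [[309.0, 194.0], [310.0, 188.0]]
112 [[256.0, 194.0], [238.0, 188.0]]
140 [[206.0, 194.0], [170.0, 189.0]]
```

The row profile puts the grip bar's top at rows 217–237, so the grip is at x ≈ -72 mm and the plate is already under the stand edge (row 194). About 10 mm remain.

Run:
```python
from fit import *
r=np.load("rail.npy"); yaw=np.degrees(r[2])
g=lambda x,z:T2(r,[(x,112,z)])[0]
o=[180,-20,yaw]
for x in(-74,-72,-70,-68,-67,-66,-65):
    robot.line_to(g(x,5),o,.04); F=robot.current_contact_force()
    print(x,np.round(robot.current_tool_pos()-g(x,5),4),np.round(F,1))
    if np.linalg.norm(F)>13: break
im=vision.grab_frame("wrist"); W=wcam(); np.save("w7.npy",im); np.save("W7.npy",W)
for a,b in((208,228),(285,305)): print([ (y,int(im[y,a:b,0].mean())) for y in range(175,245,2)])
for x in(-75,-70,-65,-60): print(x,wproj(W,T2(r,[(x+5,112,22),(x-5,112,22)])).round()[:,1])
print(robot.current_time_s())
```

```text
-74 [-0.0004 -0.0001 -0.0001] [-3.  -0.2  5.2]
-72 [-0.0004 -0.0001 -0.0001] [-3.7 -0.1  6.1]
-70 [-0.0004 -0.0001 -0.0001] [-3.6 -0.2  5.7]
-68 [-0.0004 -0.0001 -0.0001] [-3.5 -0.2  5.3]
-67 [-0.0007 -0.0001 -0.0002] [-4.5 -0.6  7.1]
-66 [-0.0007 -0.0001 -0.0001] [-5.6 -0.5  6.5]
-65 [-0.0008 -0.0001 -0.0002] [-4.9 -1.   7.3]
[(175, 117), (177, 117), (179, 117), (181, 117), (183, 116), (185, 117), (187, 117), (189, 117), (191, 117), (193, 117), (195, 117), (197, 117), (199, 117), (201, 117), (203, 117), (205, 118), (207, 118), (209, 118), (211, 119), (213, 118), (215, 102), (217, 73), (219, 134), (221, 128), (223, 127), (225, 135), (227, 176), (229, 173), (231, 173), (233, 174), (235, 170), (237, 108), (239, 132), (241, 149), (243, 149)]
[(175, 122), (177, 121), (179, 120), (181, 121), (183, 120), (185, 120), (187, 120), (189, 122), (191, 121), (193, 122), (195, 121), (197, 122), (199, 122), (201, 122), (203, 123), (205, 124), (207, 124), (209, 123), (211, 123), (213, 123), (215, 98), (217, 63), (219, 125), (221, 120), (223, 121), (225, 128), (227, 176), (229, 174), (231, 174), (233, 173), (235, 173), (237, 82), (239, 131), (241, 156), (243, 144)]
-75 [246. 266.]
-70 [236. 256.]
-65 [226. 246.]
-60 [216. 236.]
32.2167
```

The grip bar is at x ≈ -60 mm, square to the stand and up against it. Now back off, check and hand in.

Run:
```python
from fit import *
r=np.load("rail.npy"); yaw=np.degrees(r[2])
g=lambda x,z:T2(r,[(x,112,z)])[0]
robot.line_to(g(-90,9),[180,-20,yaw],.1); robot.line_to(g(-110,80),[180,-20,yaw],.15)
robot.move_to([.56,-.04,.26],[180,0,7]); robot.pause(.2)
im=vision.grab_frame("wrist"); W=wcam()
print([(np.round(k["rect"]).tolist(),round(k["p"],2)) for k in recognise("clip","wrist")+recognise("plate_grip","wrist")])
a=np.array([int(v) for v in im[135:185,195:205].mean(1)[:,0]]); print(a)
hsv=cv2.cvtColor(im,cv2.COLOR_RGB2HSV); m=cv2.inRange(hsv,(3,130,90),(14,255,255)); n,_,st,_=cv2.connectedComponentsWithStats(m); print(st[1:][st[1:,4]>60])
print("pred bar top -60",wproj(W,T2(r,[(-55,84,22),(-55,140,22),(-65,84,22),(-65,140,22)])).round().tolist())
o=cv2.imread("pics/w2.png"); o=cv2.resize(o,(512,384))[:,:,::-1]
d=np.abs(o.astype(int)-im).max(2); print("diff bar/clip region",d[70:115,330:440].mean(),"stand",d[40:140,95:232].mean(), robot.current_contact_force().round(1),robot.current_time_s())
```

```text
[([410.0, 92.0, 34.0, 28.0], 0.59), ([197.0, 144.0, 41.0, 8.0], 0.66)]
[116 116 117 117 118 116  93 122 183 180 173 130 168 161 154 153 162 168
 171 168 171 178 179 179 179 179 179 178 179 180 177 127 107 104 106 108
 113 117 116 115 114 113 113 113 114 114 116 113 107 101]
[[175 142  45   5 219]]
pred bar top -60 [[218.0, 138.0], [174.0, 139.0], [218.0, 146.0], [174.0, 147.0]]
diff bar/clip region 13.577777777777778 stand 6.814014598540146 [ 1.1 -0.6  0.4] 34.5083
```

Run:
```python
from h import *
im=vision.grab_frame("wrist"); o=cv2.resize(cv2.imread("pics/w2.png"),(512,384))[:,:,::-1]
for q in(86,91,97): print(o[q,340:442:3,1].tolist(),"\n",im[q,340:442:3,1].tolist())
```

```text
[182, 181, 182, 182, 179, 178, 179, 178, 174, 177, 176, 174, 175, 175, 174, 172, 171, 173, 84, 80, 77, 81, 78, 80, 78, 111, 105, 167, 9, 12, 49, 49, 49, 123] 
 [176, 178, 178, 177, 176, 178, 178, 177, 175, 176, 173, 174, 171, 173, 173, 170, 172, 170, 123, 78, 77, 78, 79, 73, 78, 82, 70, 169, 3, 11, 39, 50, 50, 125]
[184, 184, 184, 182, 183, 183, 181, 181, 179, 179, 178, 177, 176, 176, 174, 175, 175, 176, 84, 79, 79, 77, 77, 79, 67, 131, 138, 139, 15, 12, 54, 49, 59, 130] 
 [183, 184, 184, 181, 182, 181, 179, 180, 180, 179, 178, 179, 173, 176, 173, 175, 174, 175, 92, 78, 75, 77, 77, 80, 66, 110, 102, 171, 39, 11, 51, 47, 48, 130]
[179, 176, 175, 176, 177, 175, 175, 173, 173, 172, 172, 169, 172, 170, 167, 170, 168, 172, 77, 78, 80, 79, 80, 80, 74, 123, 170, 45, 14, 20, 50, 49, 112, 134] 
 [174, 174, 176, 175, 178, 174, 174, 174, 172, 174, 171, 171, 171, 170, 172, 168, 169, 169, 78, 79, 79, 77, 78, 79, 76, 138, 148, 114, 7, 6, 51, 50, 90, 133]
```

The clip and bar are unchanged and still caught, so I'm handing in.

```bash
python3 -c "
from h import *
print(workorder.close_job())"
```

```text
the job is handed in; nothing more can be done
None
```

I handed the job in at about 35 s on the robot clock: the bar is clipped down with the stand held up, and the copper plate is square under it with its grip bar against the front face by my last camera measurements; no verdict came back.

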